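Wake the microscope station and take a picture

ROBOT

A 7-joint arm with a two-finger parallel gripper is mounted at the origin on the work surface. World frame = base frame: x ahead of the robot, y to its left, z up, the work surface at z = 0. Lengths are in m, angles in rad, forces in N, time in s.
With the tool pointing down it reaches from about 0.4 to 0.875 m from the base axis. Payload 19.3 kg.
Tool frame: the origin (TCP) lies midway between the tips of the shut fingers; the grasp point (between the pads) lies 19 mm behind it; z points along the fingers, y is the line along which they close (so a half turn about z gives the same grasp; the last joint's range is limited). The gripper opens to 85 mm and grips with 20 to 120 N. Pads are 22 mm wide; open, the fingers measure 114 mm over their backs; the gripper's body (76 mm by 85 mm) begins 54 mm behind the grasp point. The pads swing forward as they close: fully open they stand 13 mm farther back than shut.
Start: joints at [-1.344, 0.521, -0.036, 1.599, 0.021, 1.021, -0.113], TCP at [0.183, 0.598, 0.231] pointing down, gripper open.
Joint ranges: [-2.91, 2.91], [-0.3, 2.13], [-1.5, 1.42], [0.17, 2.43], [-1.26, 4.41], [0.16, 1.93], [-2.52, 2.52]. Speed limits (rad/s): [1.89, 1.89, 2.39, 2.39, 3.01, 3.01, 3.01].

INTERFACE

Orientations are given as [roll, pitch, yaw] about the fixed x, y, z axes, in that order (R = Rz(yaw) Ry(pitch) Rx(roll)).
In Python, from workcell import arm, eyes, ticket, nets gives the robot as it stands.
- The arm moves only by the tool jog_arm, never from a script. Its argument "plan" is a list of rows, each a list of 4 numbers: the shift along the tool's x, y, z in m, then the turn about the tool's z in degrees. A call has 1 to 12 rows; each row is the pose to reach, as a shift and turn from the pose commanded when the call began, along the tool's axes at that moment; what a row does not reach only later rows make up. A row lasts 1/8 s, in which the tool goes at most 62.5 mm and 10.7 degrees, less where a joint would pass 70% of its speed; a pose out of reach is approached as far as the arm can. A call with a gripper value outside its range is refused whole. "grip" is the opening, from -1 (shut) to 1 (fully open), set as the call begins (left out, the last holds). The fingers move at their own pace and stop on an object; "newtons" is the grip in N (left out, the last holds). Time passes only in rows, so rows that repeat a pose let the fingers close. It gives the time, the measured TCP pose, the force, the opening and the grip force at its end, in the units of the state.
- arm.get_obs(): the state, without advancing time (a new reading comes with each control period).
- eyes.snapshot(name): name is "scene" or "top" or "wrist"; returns the picture (420x560x3 uint8, blue, green, red); there is no depth.
- eyes.get_calibration(name): a dict with "camera_matrix" (3x3 intrinsics, pixels), "rvec" (rotation vector, rad) and "tvec" (3), from world to camera coordinates, as OpenCV has them. Camera axes: x right, y down, z forward; pixel columns grow to the right and rows downward; lengths in m; the calibration is good to about 2 mm. A picture is of the moment at which its call begins: read the wrist's pose just before it. get_calibration takes no time and is no camera call; for the wrist camera it gives the pose at the moment of the call.
- ticket.sign_off(): hands the job in; it is judged then, once.
Trained networks look in the newest picture that a camera, given by its name, has taken for a name from the list of things; names that differ only in an ending like _2 or _b are one class to them, and where a whole thing is asked for, a point or a joint stands for the part that bears it (a point fixed in the world has none). Each returns a list of dicts, best first, with "score" (0 to 1); they miss things now and then, are a little off and sometimes report something else, mostly with a low value. They report only what shows in the picture. A call takes as long as a camera call.
- nets.recognise(name, camera): "position" ([x, y, z] in m, in world coordinates, good to about 4 mm: the middle of the surface that is visible of it).
- nets.regions_of(name, camera): "mask" (420x560 bool, what is visible of it).
The state is a dict: "t": time; "qpos": joint angles; "dq": joint speeds; "tau": joint torques, N m; "ee_pos": TCP position; "ee_rot": TCP orientation; "ft_force": force on the tool from outside, world axes, zero at the start; "wrist_torque": the same for the moment, N m; "width": finger opening in m; "finger_force": force on a finger pad.
Only numpy, scipy, OpenCV 4.12 (cv2) and the standard library are available. Lean on these libraries where they do the work, as an engineer would, in place of code of your own. Each camera call takes 0.05 s, during which the arm holds its last target. There are 200 camera calls.

TASK

Take the specimen's picture at the microscope bench: with closed fingertips press the green power key right down, then the yellow lamp key, then the red camera key, in that order and lightly; each key stays down by itself. Leave the blue focus key up, and do not lift, tip or shift the boxes or anything else on the table.

Things in the scene. Friction and masses are not known exactly. Their poses are not given: they have to be found in the camera images.
- power_box: grey power supply, loose on the table, 90 x 70 x 45 mm (x, y, z), one green push key in the middle of its top; origin at the centre of the underside, z up
- power_key_top (a point): centre of the flat top face of the green key, a round upright button 32 mm dia; 67 mm above the table when up (22 mm proud of the box), straight above the box's origin; sinks with the key, and rests 8 mm lower once the key is down
- power_key (a joint): travel of the green key in m, 0 = up, 0.008 = fully down, where it stays by itself. Its cap is springy (1 N per mm, 10 mm of give): pressed straight down, the cap first gives 2 mm, then at about 2 N the key sinks its 8 mm, then the cap gives further: about 4 N with the fingertip 12 mm below the starting height, 6 N at 14 mm, hard stop at 18 mm (4 mm above the box). The cap springs back, the key stays down. It counts as pressed beyond 5.5 mm.
- lamp_box: white lamp unit with an amber lens, loose on the table, 80 x 70 x 70 mm (x, y, z), one yellow push key in the middle of its top; origin at the centre of the underside, z up
- lamp_key_top (a point): centre of the flat top face of the yellow key, a round upright button 32 mm dia; 92 mm above the table when up (22 mm proud of the box), straight above the box's origin; sinks with the key, and rests 8 mm lower once the key is down
- lamp_key (a joint): travel of the yellow key in m, 0 = up, 0.008 = fully down, where it stays by itself. Its cap is springy (1 N per mm, 10 mm of give): pressed straight down, the cap first gives 2 mm, then at about 2 N the key sinks its 8 mm, then the cap gives further: about 4 N with the fingertip 12 mm below the starting height, 6 N at 14 mm, hard stop at 18 mm (4 mm above the box). The cap springs back, the key stays down. It counts as pressed beyond 5.5 mm.
- camera_box: black camera unit with an aluminium lens ring, loose on the table, 60 x 60 x 50 mm (x, y, z), one red push key in the middle of its top; origin at the centre of the underside, z up
- camera_key_top (a point): centre of the flat top face of the red key, a round upright button 32 mm dia; 72 mm above the table when up (22 mm proud of the box), straight above the box's origin; sinks with the key, and rests 8 mm lower once the key is down
- camera_key (a joint): travel of the red key in m, 0 = up, 0.008 = fully down, where it stays by itself. Its cap is springy (1 N per mm, 10 mm of give): pressed straight down, the cap first gives 2 mm, then at about 2 N the key sinks its 8 mm, then the cap gives further: about 4 N with the fingertip 12 mm below the starting height, 6 N at 14 mm, hard stop at 18 mm (4 mm above the box). The cap springs back, the key stays down. It counts as pressed beyond 5.5 mm.
- focus_box: cream focus-drive unit with a black dial on either side, loose on the table, 70 x 60 x 58 mm (x, y, z), one blue push key in the middle of its top; origin at the centre of the underside, z up
- focus_key_top (a point): centre of the flat top face of the blue key, a round upright button 32 mm dia; 80 mm above the table when up (22 mm proud of the box), straight above the box's origin; sinks with the key, and rests 8 mm lower once the key is down
- focus_key (a joint): travel of the blue key in m, 0 = up, 0.008 = fully down, where it stays by itself. Its cap is springy (1 N per mm, 10 mm of give): pressed straight down, the cap first gives 2 mm, then at about 2 N the key sinks its 8 mm, then the cap gives further: about 4 N with the fingertip 12 mm below the starting height, 6 N at 14 mm, hard stop at 18 mm (4 mm above the box). The cap springs back, the key stays down. It must stay up (below 2 mm).
- tin_a: small specimen tin, aluminium with a brass rim and paper disc, 48 mm dia x 26 mm high; origin at the centre of its underside; a bystander
- tin_b: second specimen tin, the same as tin_a; origin at the centre of its underside; a bystander
- jar: small jar with a white cap, 42 mm dia x 55 mm high; origin at the centre of its underside; a bystander
- bottle: bottle with a blue cap, 48 mm dia x 120 mm high; origin at the centre of its underside; a bystander
- dish: shallow white dish, 90 mm dia x 18 mm high; origin at the centre of its underside; a bystander
- brush: brush about 170 mm long, lying on the table; origin near the middle of its length; a bystander

How it is judged:
By the outcome, as a careful person would: the job done as asked, in the order asked, and still so for the second after the job is handed in, with the robot touching nothing.
It also fails if it takes over 50 s, if anything falls off the work surface, if the arm or the gripper's body presses on something with over 40 N, if the wrist force passes 120 N, or if a joint passes its speed limit or range.

## Working session

There is one attempt and no reset: what is moved stays moved. The work goes in short steps, Python scripts to look and compute and a tool call to move; the robot and the scene stay as the last step left them, time stands still between calls to the robot, and variables do not carry over. Pictures are saved under pics/ and viewed, at most 10 in all, crops included, and the job is handed in when it is done.

Besides the shell and the picture viewer there is one more tool, called after "Request:" as name(argument=value, ...), one argument or row to a line, values as JSON. jog_arm: Moves the arm, as the interface text tells. Its arguments: {"type":"object","properties":{"plan":{"type":"array"},"grip":{"type":"number"},"newtons":{"type":"number"}},"required":["plan"]}

```bash
mkdir -p pics; python3 - <<'E'
from workcell import arm,eyes,nets
import cv2,numpy as np
o=arm.get_obs();print(o['t'],o['ee_pos'],o['ee_rot'],o['width'],o['ft_force'])
a=eyes.snapshot('top');b=eyes.snapshot('scene')
cv2.imwrite('pics/top.png',a);cv2.imwrite('pics/scene.png',b)
for n in ['power','lamp','camera','focus']:
  for c in ['top','scene']:
    print(n,c,[(np.round(d['position'],3),round(d['score'],2)) for d in nets.recognise(n+'_key_top',c)[:2]])
for n in ['bottle','jar']:
    print(n,[(np.round(d['position'],3),round(d['score'],2)) for d in nets.recognise(n,'top')[:2]])
E
```

```text
0.0 [0.18271322 0.59731028 0.23071392] [-3.14039343e+00  9.64937021e-05  2.84481800e+00] 0.08551420514161481 [-0.9564317   0.11104268  0.07873705]
power top [(array([0.472, 0.045, 0.065]), 0.45)]
power scene [(array([0.47 , 0.053, 0.07 ]), 0.68), (array([0.8  , 0.071, 0.076]), 0.21)]
lamp top [(array([ 0.45 , -0.296,  0.089]), 0.57)]
lamp scene [(array([ 0.454, -0.286,  0.089]), 0.43)]
camera top [(array([ 0.631, -0.138,  0.074]), 0.66), (array([0.468, 0.046, 0.064]), 0.43)]
camera scene [(array([ 0.637, -0.133,  0.068]), 0.67)]
focus top []
focus scene [(array([0.631, 0.037, 0.028]), 0.69), (array([0.602, 0.226, 0.077]), 0.54)]
bottle [(array([0.783, 0.05 , 0.082]), 0.58), (array([ 0.446, -0.29 ,  0.068]), 0.34)]
jar [(array([0.454, 0.199, 0.055]), 0.77)]
```

View pics/top.png

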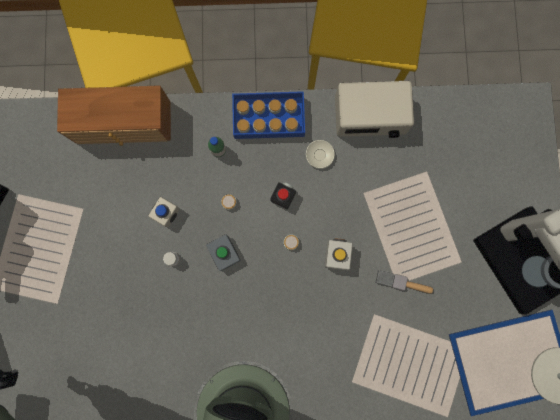

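View pics/scene.png

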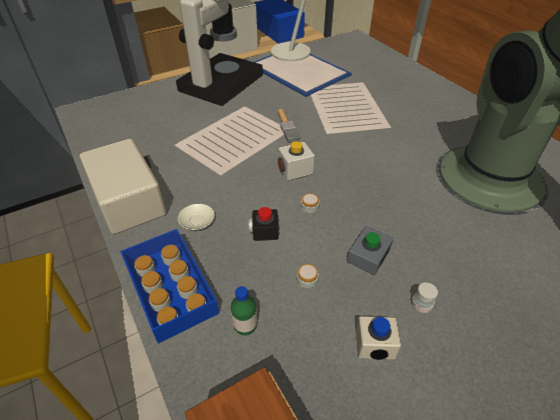

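The top view shows the green key at about (222,253), yellow (340,255), red (283,194) and blue (161,211). The scene view shows green (373,240), yellow (297,147), red (265,214) and blue (380,327). The bottle and the tins stand clear of all four keys. Next I refine the key positions by colour on their known height planes.

```bash
cat > h.py <<'E'
import cv2,numpy as np
from workcell import arm,eyes
H={'power':((45,85),.067),'lamp':((20,33),.092),'camera':((174,6),.072),'focus':((105,128),.080)}
def plane(cal,uv,z):
    K=np.array(cal['camera_matrix']);R=cv2.Rodrigues(np.array(cal['rvec'],float))[0];t=np.array(cal['tvec'],float).ravel()
    d=R.T@np.linalg.inv(K)@[uv[0],uv[1],1];c=-R.T@t
    return c+d*(z-c[2])/d[2]
def proj(cal,p):
    return cv2.projectPoints(np.array([p],float),np.array(cal['rvec'],float),np.array(cal['tvec'],float),np.array(cal['camera_matrix']),None)[0].ravel()
def blob(img,key,near,r,smin=120):
    h=cv2.cvtColor(img,cv2.COLOR_BGR2HSV);lo,hi=H[key][0]
    hh=h[...,0];m=((hh>=lo)&(hh<=hi)) if lo<hi else ((hh>=lo)|(hh<=hi))
    m&=(h[...,1]>smin)&(h[...,2]>50)
    v,u=np.nonzero(m);k=np.hypot(u-near[0],v-near[1])<r
    return u[k],v[k]
E
python3 - <<'E'
from h import *
near={'top':{'power':(222,253),'lamp':(340,255),'camera':(283,194),'focus':(161,211)},'scene':{'power':(373,240),'lamp':(297,147),'camera':(265,214),'focus':(380,327)}}
for c in near:
    im=cv2.imread(f'pics/{c}.png');cal=eyes.get_calibration(c)
    for k,n in near[c].items():
        u,v=blob(im,k,n,12)
        uv=(u.mean(),v.mean());print(c,k,len(u),np.round(uv,1),np.round(plane(cal,uv,H[k][1]-(.0 if c=='top' else .006)),4))
E
```

```text
top power 80 [221.5 252. ] [0.4686 0.046  0.067 ]
top lamp 104 [339.6 254.2] [ 0.4511 -0.2967  0.092 ]
top camera 101 [282.9 193.7] [ 0.6352 -0.1391  0.072 ]
top focus 92 [160.8 210.2] [0.5958 0.221  0.08  ]
scene power 183 [372.  239.7] [0.4706 0.0493 0.061 ]
scene lamp 121 [296.  146.7] [ 0.4529 -0.2933  0.086 ]
scene camera 176 [264.4 213.6] [ 0.6371 -0.1355  0.066 ]
scene focus 299 [380.4 326.5] [0.5979 0.2252 0.074 ]
```

Request:
jog_arm(
  plan=[
    [-0.036,-0.037,0.0,0],
    [-0.072,-0.074,0.0,0],
    [-0.109,-0.11,0.0,0],
    [-0.145,-0.147,0.0,0],
    [-0.181,-0.184,0.0,0],
    [-0.217,-0.221,0,0],
    [-0.254,-0.258,0.0,0],
    [-0.29,-0.294,0.0,0],
    [-0.326,-0.331,0.0,0],
    [-0.362,-0.368,0.02,0],
    [-0.4,-0.405,0.04,0],
    [-0.435,-0.442,0.06,0],
  ],
  grip=-1,
  newtons=20,
)

```text
t: 2.1
ee_pos: [0.4704, 0.0463, 0.171]
ee_rot: [3.141, 0.001, 2.845]
ft_force: [0.8, 0.3, -0.0]
width: -0.0
finger_force: 0.0
```

Request:
jog_arm(
  plan=[
    [0,0,0,0],
    [0,0,0,0],
    [0,0,0,0],
    [0,0,0,0],
  ],
)

```text
t: 2.6
ee_pos: [0.4695, 0.0486, 0.1716]
ee_rot: [3.141, 0.0, 2.846]
ft_force: [-0.5, -0.5, -0.1]
width: -0.0001
finger_force: 0.0
```

```bash
python3 - <<'E'
from h import *
o=arm.get_obs();print(o['t'],o['ee_pos'],o['ee_rot'],o['width'],o['ft_force'],o['qpos'])
cal=eyes.get_calibration('wrist');im=eyes.snapshot('wrist');cv2.imwrite('pics/w1.png',im)
n=proj(cal,[.4695,.0475,.067]);print('expect',n,'tcp',proj(cal,o['ee_pos']))
u,v=blob(im,'power',n,80,100)
if len(u): 
  print(len(u),u.mean(),v.mean(),u.min(),u.max(),v.min(),v.max(),plane(cal,(u.mean(),v.mean()),.067))
E
```

```text
2.6 [0.46946526 0.04860322 0.17164797] [3.14111846e+00 4.89665002e-04 2.84628047e+00] -8.812682833690848e-05 [-0.5484979  -0.51858147 -0.08478665] [-0.36623815  0.37143934  0.17362891  2.05911437 -0.09576097  0.71775022
  1.14343757]
expect [277.86324423 206.87947023] tcp [278.95416449 273.16411663]
1169 279.196749358426 205.42001710863985 260 298 188 224 [0.46863894 0.04887482 0.067     ]
```

View pics/w1.png

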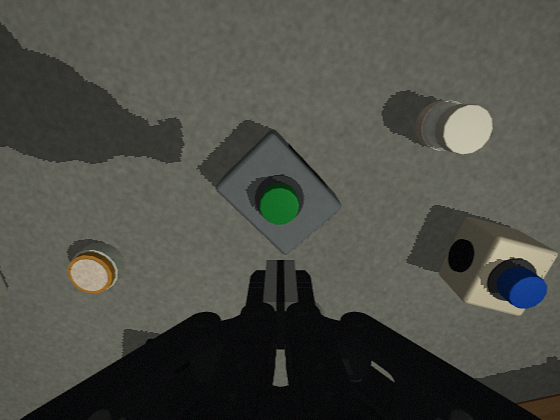

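The wrist view has the green key at (279,205), which is 1 mm from directly under the TCP. I can press it straight down.

Request:
jog_arm(
  plan=[
    [0,0,0.04,0],
    [0,0,0.08,0],
    [0,0,0.095,0],
    [0,0,0.1,0],
    [0,0,0.103,0],
    [0,0,0.106,0],
    [0,0,0.109,0],
    [0,0,0.112,0],
    [0,0,0.114,0],
    [0,0,0.116,0],
    [0,0,0.117,0],
    [0,0,0.117,0],
  ],
)

```text
t: 4.15
ee_pos: [0.4696, 0.0478, 0.0543]
ee_rot: [3.142, 0.0, 2.845]
ft_force: [1.0, 1.3, 4.2]
width: 0.0001
finger_force: 2.3
```

4.2 N at 12.7 mm means the key is down. Now I raise the arm and move over the lamp.

Request:
jog_arm(
  plan=[
    [0,0,-0.006,0],
    [0,0,-0.02,0],
    [0,0,-0.07,0],
    [0,0,-0.12,0],
    [0,0,-0.12,0],
  ],
)

```text
t: 4.78
ee_pos: [0.4708, 0.048, 0.1781]
ee_rot: [3.138, 0.005, 2.845]
ft_force: [0.4, 0.7, -0.9]
width: -0.0002
finger_force: 0.0
```

```bash
python3 - <<'E'
from h import *
o=arm.get_obs();cal=eyes.get_calibration('wrist');im=eyes.snapshot('wrist')
n=proj(cal,[.4695,.0485,.062]);u,v=blob(im,'power',n,80,100)
print(o['ee_pos'],o['ft_force'],len(u),n,u.mean(),v.mean(),plane(cal,(u.mean(),v.mean()),.067),plane(cal,(u.mean(),v.mean()),.059))
cv2.imwrite('pics/w2.png',im)
E
```

```text
[0.47082657 0.04796047 0.17813383] [ 0.3720988   0.74284401 -0.89555866] 1069 [278.99685585 199.86999369] 279.0243217960711 197.53227315247895 [0.46610123 0.0495635  0.067     ] [0.46845504 0.04884892 0.059     ]
```

View pics/w2.png

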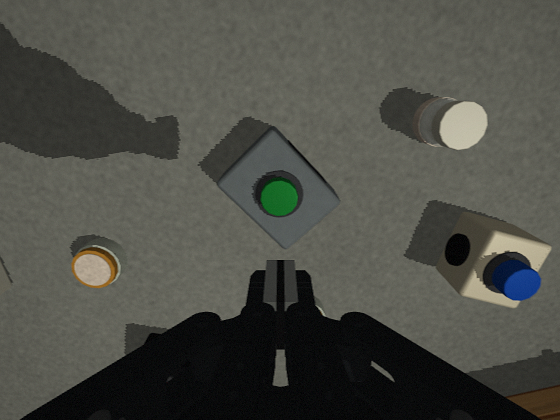

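Request:
jog_arm(
  plan=[
    [-0.012,-0.048,0,0],
    [-0.024,-0.095,0,0],
    [-0.036,-0.143,0,0],
    [-0.048,-0.19,0,0],
    [-0.06,-0.238,0,0],
    [-0.072,-0.286,0,0],
    [-0.0835,-0.333,0,0],
    [-0.0835,-0.333,0,0],
    [-0.0835,-0.333,0,0],
    [-0.0835,-0.333,0,0],
    [-0.0835,-0.333,0,0],
  ],
)

```text
t: 6.2
ee_pos: [0.4522, -0.2942, 0.1743]
ee_rot: [3.141, -0.0, 2.846]
ft_force: [0.6, -0.2, -0.2]
width: -0.0005
finger_force: 0.0
```

```bash
python3 - <<'E'
from h import *
o=arm.get_obs();cal=eyes.get_calibration('wrist');im=eyes.snapshot('wrist')
n=proj(cal,[.452,-.295,.092]);u,v=blob(im,'lamp',n,60,120)
print(o['t'],o['ee_pos'],o['ft_force'],len(u),n,u.mean(),v.mean(),u.min(),u.max(),v.min(),v.max(),plane(cal,(u.mean(),v.mean()),.092))
cv2.imwrite('pics/w3.png',im)
E
```

```text
6.2 [ 0.45217172 -0.29422673  0.17428125] [ 0.63342013 -0.22687217 -0.21611741] 1562 [278.16314119 216.22508142] 277.3008962868118 212.67477592829707 256 299 190 235 [ 0.44917957 -0.29479258  0.092     ]
```

View pics/w3.png

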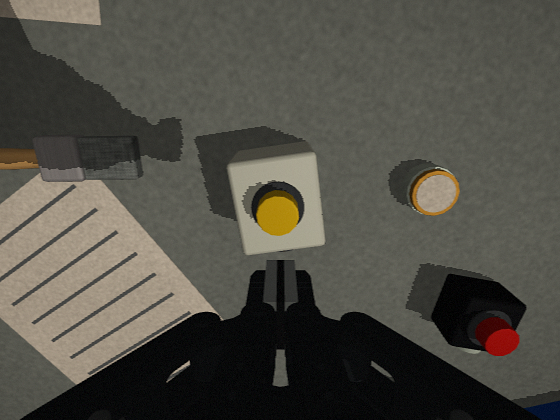

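The first of these two wrist views shows the green key sunk, with the box unmoved. The second has the yellow key at (277,213), about 2.5 mm along tool x. Now I press the lamp key.

Request:
jog_arm(
  plan=[
    [0.002,0,0.03,0],
    [0.002,0,0.06,0],
    [0.002,0,0.073,0],
    [0.002,0,0.078,0],
    [0.002,0,0.081,0],
    [0.002,0,0.084,0],
    [0.002,0,0.087,0],
    [0.002,0,0.09,0],
    [0.002,0,0.092,0],
    [0.002,0,0.094,0],
    [0.002,0,0.095,0],
    [0.002,0,0.095,0],
  ],
)

```text
t: 7.75
ee_pos: [0.4502, -0.2946, 0.0794]
ee_rot: [-3.142, 0.0, 2.845]
ft_force: [1.6, 0.3, 4.6]
width: -0.0001
finger_force: 2.3
```

Request:
jog_arm(
  plan=[
    [0,0,-0.006,0],
    [0,0,-0.02,0],
    [0,0,-0.06,0],
    [0,0,-0.095,0],
    [0,0,-0.095,0],
  ],
)

```text
t: 8.38
ee_pos: [0.4509, -0.2951, 0.1773]
ee_rot: [-3.141, 0.004, 2.845]
ft_force: [-0.4, -0.4, -0.3]
width: -0.0
finger_force: 0.0
```

```bash
python3 - <<'E'
from h import *
o=arm.get_obs();cal=eyes.get_calibration('wrist');im=eyes.snapshot('wrist')
n=proj(cal,[.4495,-.295,.084]);u,v=blob(im,'lamp',n,60,120)
print(o['ee_pos'],o['ft_force'],len(u),n,plane(cal,(u.mean(),v.mean()),.092),plane(cal,(u.mean(),v.mean()),.084))
E
```

```text
[ 0.4508912  -0.29509051  0.17732901] [-0.37008444 -0.40429224 -0.29290957] 1393 [278.86731937 209.03638244] [ 0.44690698 -0.29406718  0.092     ] [ 0.44954371 -0.29489958  0.084     ]
```

Request:
jog_arm(
  plan=[
    [-0.022,0.034,0,0],
    [-0.044,0.068,0,0],
    [-0.066,0.102,0,0],
    [-0.088,0.137,0,0],
    [-0.11,0.171,0,0],
    [-0.132,0.205,0,0],
    [-0.132,0.205,0,0],
    [-0.132,0.205,0,0],
    [-0.132,0.205,0,0],
    [-0.132,0.205,0,0],
  ],
)

```text
t: 9.68
ee_pos: [0.6358, -0.1378, 0.1744]
ee_rot: [-3.141, -0.0, 2.844]
ft_force: [0.8, 0.1, 0.0]
width: 0.0003
finger_force: 0.0
```

```bash
python3 - <<'E'
from h import *
o=arm.get_obs();cal=eyes.get_calibration('wrist');im=eyes.snapshot('wrist')
n=proj(cal,[.636,-.138,.072]);u,v=blob(im,'camera',n,60,120)
print(o['t'],o['ee_pos'],o['ee_rot'],o['ft_force'],len(u),n,u.mean(),v.mean(),u.min(),u.max(),v.min(),v.max(),plane(cal,(u.mean(),v.mean()),.072))
cv2.imwrite('pics/w4.png',im)
E
```

```text
9.675 [ 0.63580761 -0.13775852  0.17442361] [-3.14148859e+00 -4.26157110e-05  2.84376161e+00] [0.82558961 0.10863217 0.0027526 ] 1345 [279.0676146  207.71277112] 280.6475836431227 205.02230483271376 261 301 184 225 [ 0.63422756 -0.13614938  0.072     ]
```

View pics/w4.png

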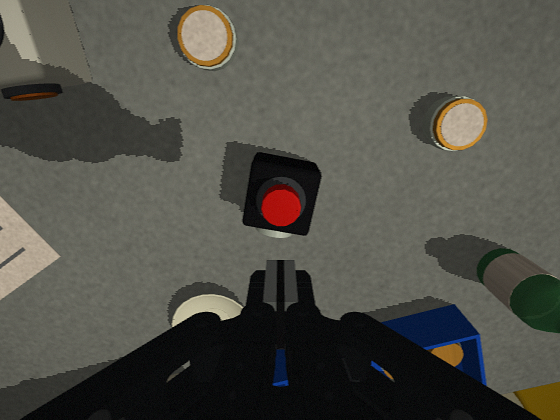

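The red key is at (281,205), about 2 mm off. The lamp key fits its lowered plane, so it is down. Now I press the camera key.

Request:
jog_arm(
  plan=[
    [0.002,0.001,0.04,0],
    [0.002,0.001,0.08,0],
    [0.002,0.001,0.093,0],
    [0.002,0.001,0.098,0],
    [0.002,0.001,0.101,0],
    [0.002,0.001,0.104,0],
    [0.002,0.001,0.107,0],
    [0.002,0.001,0.11,0],
    [0.002,0.001,0.112,0],
    [0.002,0.001,0.114,0],
    [0.002,0.001,0.115,0],
    [0.002,0.001,0.115,0],
  ],
)

```text
t: 11.22
ee_pos: [0.6347, -0.1356, 0.0594]
ee_rot: [3.142, 0.0, 2.845]
ft_force: [0.9, 0.6, 5.4]
width: -0.0001
finger_force: 2.3
```

Request:
jog_arm(
  plan=[
    [0,0,-0.006,0],
    [0,0,-0.02,0],
    [0,0,-0.07,0],
    [0,0,-0.115,0],
    [0,0,-0.115,0],
    [0,0,-0.115,0],
    [0,0,-0.115,0],
  ],
)

```text
t: 12.1
ee_pos: [0.634, -0.1354, 0.1733]
ee_rot: [-3.141, -0.002, 2.845]
ft_force: [-0.3, -0.3, 0.0]
width: -0.0
finger_force: 0.0
```

```bash
python3 - <<'E'
from h import *
o=arm.get_obs();cal=eyes.get_calibration('wrist');im=eyes.snapshot('wrist')
n=proj(cal,[.634,-.136,.064]);u,v=blob(im,'camera',n,60,120)
print(o['t'],o['ee_pos'],o['ft_force'],len(u),n,plane(cal,(u.mean(),v.mean()),.072),plane(cal,(u.mean(),v.mean()),.064))
cv2.imwrite('pics/scene2.png',eyes.snapshot('scene'))
E
```

```text
12.1 [ 0.63399349 -0.13539715  0.17331794] [-0.27139457 -0.32900615  0.02704672] 1240 [278.59101304 205.12264542] [ 0.63225112 -0.13547498  0.072     ] [ 0.63475719 -0.13627751  0.064     ]
```

View pics/scene2.png

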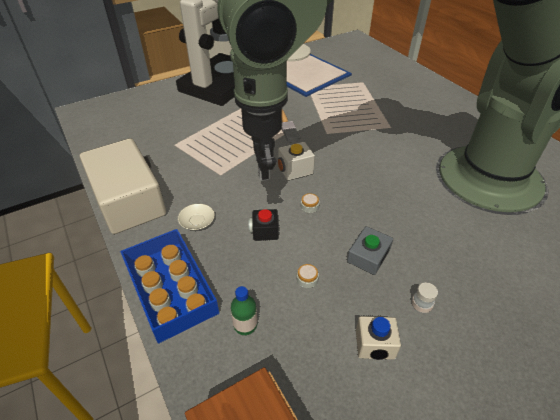

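The scene view shows the green (373,242), yellow (296,150) and red (265,216) keys lower, the blue key (380,327) still up, and nothing displaced. The arm is clear of everything.

```bash
python3 -c "
from workcell import ticket
print(ticket.sign_off())"
```

```text
the job is handed in; nothing more can be done
None
```

I pressed the green, yellow and red keys down in that order, at about 4–5 N each; the blue key is still up, nothing visibly moved, and the job was handed in after about 12 s of robot time (verdict not shown).

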